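Knock the set chocolate out of its mould

TASK

The round chocolate has stuck in its small aluminium mould. Carry the mould to the wooden knock-out stand, feel for the knock-out hole in the mould's underside with the stand's loose rod, and press the mould steadily and gently down over the rod until the mould rests on the wooden base and the chocolate stands free on top of the rod. Then lift the chocolate off, set it gently down in the middle of the grey plate, and leave the empty mould on the stand and everything else where it is.

Things in the scene. Friction and masses are not known exactly. Their poses are not given: they have to be found in the camera images.
- mould: Round cast-aluminium mould, 56 mm outside diameter, 34 mm high, 0.14 kg, standing loose with the chocolate stuck in it. Origin: centre of the underside, z up. Its 7 mm thick floor has a round knock-out hole, 18.4 mm in diameter, through its centre, open below; the chocolate rests on this floor. Its turn about z does not matter. Grasp it round the outside, from above.
- mould_rim (a point): Centre of the mould's open mouth, 34 mm above the mould's origin (bore 48 mm, wall 4 mm). On the way to it keep clear of the fixed black tap beside the sink, left of the robot: its post stands at x 0.17, y 0.28 m, 41 cm high, and its spout arches over to x 0.27, y 0.45 m, ending 28 cm above the worktop.
- chocolate: Brown chocolate disc on a thin steel base, one piece: 45 mm in diameter, 16 mm thick, about 0.07 kg. Origin: centre of its underside (the steel), z up. At the start it sits on the mould's floor, 7 mm above the mould's origin, its top 11 mm below the rim. It cracks if pressed from below or on the plate with more than 60 N, or dropped on the plate from more than about 10 mm.
- chocolate_top (a point): Centre of the chocolate's top, 16 mm above its origin. The mould's wall grips the chocolate: shifting it and keeping it sliding takes a push from below that differs from time to time, some 8 to 18 N, until it has risen about 15 mm above the mould's floor; beyond that it slides free. The grip holds it level.
- stand: Knock-out stand, fixed to the worktop: a round beech base, 100 mm in diameter, with one upright loose rod through its middle. Origin: centre of the base's underside, z up. The mould must not be pressed on rod or base with more than 60 N. With the mould on the rod and resting on the base, the rod's end stands 8 mm above the mould's rim.
- stand_top (a point): Centre of the base's flat top, 16 mm above the stand's origin. The rod (16 mm thick, upright, flat end with a 1 mm chamfered edge) ends 42 mm above this level. It is loose in an oversize socket and always stands against the socket's wall: its axis is 4.5 mm from this point, towards a side that is not measured. It stays there unless pushed sideways with more than about 13 N.
- plate: Round dark grey-blue side plate with a brown edge, 180 mm in diameter, loose on the worktop, 0.45 kg. Origin: centre of its underside; its flat inner floor is 9 mm above the origin and 110 mm across; the rim rises to 22 mm.
- dip_bowl: Bystander: grey stoneware dip bowl, 105 mm in diameter, 58 mm high, origin at the centre of its underside.
- glass: Bystander: small clear shot glass, 55 mm in diameter, 63 mm high, origin at the centre of its underside.
- lemon: Bystander: yellow lemon, 72 mm long, 55 mm thick, origin at the centre of its underside.
Not all that is in view belongs to the job. Leave any green or pink look-alike of the chocolate alone.

How it is judged:
On the way, in this order (a step that is already met when the one before it is completed fails the run):
1. the mould is on the rod: the rod has entered the hole in its underside (underside at least 5 mm below the rod's end, mould upright and over the stand) (z of mould in the frame of stand below 0.053 m and horizontal distance between mould and stand below 0.0095 m and angle between mould's own z axis and vertical below 0.15 rad), for 0.1 s.
2. the mould rests on the wooden base (within 3 mm) and the chocolate, pushed right out of it, lies level on the rod's end (z of mould in the frame of stand below 0.019 m and horizontal distance between mould and stand below 0.0095 m and z of chocolate in the frame of stand between 0.0555 and 0.061 m and horizontal distance between chocolate and stand below 0.014 m and angle between chocolate's own z axis and vertical below 0.12 rad), for 0.2 s.
At the end, for the whole second after the job is handed in: The chocolate lies right way up, level and at rest on the plate's flat floor, within 30 mm of its centre; the empty mould still sits upright on the stand round the rod, within 3 mm of resting on the base (horizontal distance between chocolate and plate below 0.03 m and z of chocolate in the frame of plate between 0.004 and 0.014 m and angle between chocolate's own z axis and vertical below 0.12 rad and linear speed of chocolate below 0.02 m/s and z of mould in the frame of stand below 0.019 m and horizontal distance between mould and stand below 0.0095 m and angle between mould's own z axis and vertical below 0.1 rad); the robot touches nothing.
It fails at once if the mould is pressed on the rod or the base with more than 60 N (contact force between mould and stand above 60 N).
It fails at once if the chocolate is pressed by the rod or on the plate with more than 60 N, or dropped on the plate (faster than 0.45 m/s close over it) (contact force between chocolate and stand above 60 N or contact force between chocolate and plate above 60 N or (linear speed of chocolate above 0.45 m/s and horizontal distance between chocolate and plate below 0.09 m and z of chocolate in the frame of plate below 0.04 m)).
It fails at once if the chocolate tips over (more than 40 degrees) (angle between chocolate's own z axis and vertical above 0.7 rad).
It fails at once if the plate is shoved more than 40 mm (distance of plate from where it was at the start of the episode above 0.04 m).
It fails at once if the dip bowl, the shot glass or the lemon is moved more than 25 mm (distance of any of dip_bowl, glass, lemon from where it was at the start of the episode above 0.025 m).
It also fails if it takes over 72 s, if anything falls off the work surface, if the arm or the gripper's body presses on something with over 40 N, if the wrist force passes 120 N, or if a joint passes its speed limit or range.

ROBOT

A 6-joint arm with a two-finger parallel gripper is mounted at the origin on the work surface; the furniture and walls round the work are solid. World frame = base frame: x ahead of the robot, y to its left, z up, the work surface at z = 0. Lengths are in m, angles in rad, forces in N, time in s.
With the tool pointing down it reaches from about 0.35 to 0.925 m from the base axis. Payload 6.4 kg.
Tool frame: the origin (TCP) lies midway between the tips of the shut fingers; the grasp point (between the pads) lies 19 mm behind it (bot.hold_point_z is the z of the grasp point in the tool frame, in m); z points along the fingers, y is the direction in which the jaws open and shut (so a half turn about z gives the same grasp; the last joint's range is limited). The gripper opens to 94 mm and grips with 3 to 60 N. Pads are 16 mm wide; open, the fingers measure 119 mm over their backs; the gripper's body (75 mm by 177 mm) begins 78 mm behind the grasp point.
Start: joints at [1.145, 0.245, 1.558, -0, 1.339, -0.174], TCP at [0.162, 0.63, 0.205] pointing down, gripper open.
Joint ranges: [-3.13, 3.13], [-1.02, 2.26], [0.13, 2.54], [-0.95, 4.09], [0.21, 2.88], [-2.74, 2.74]. Speed limits (rad/s): [2.57, 2.57, 3.14, 3.14, 3.14, 3.14].

INTERFACE

Orientations are given as a unit quaternion [w, x, y, z].
In Python, from bench import bot gives the robot as it stands. The module is installed in compiled form; this text tells all that it offers.
- The arm moves only by the tool drive_tool, never from a script. Its argument "plan" is a list of rows, each an object with "delta_pos": the shift along the tool's x, y, z in mm, a list of three; "twist": the turn, a rotation vector about the tool's x, y, z in degrees, a list of three; "fingers": the finger opening in mm, from 0 to 94. A call has 1 to 5 rows; each row shifts and turns the commanded pose from where the row before left it, along the tool's axes as they then stand; what a row does not reach is not made up. A row lasts 1/12 s, in which the tool goes at most 41.7 mm and 7.16 degrees, less where a joint would pass 70% of its speed; a pose out of reach is approached as far as the arm can. A call with a gripper value outside its range is refused whole. The fingers move at their own pace and stop on an object; the grip force is fixed at half the most. Time passes only in rows, so rows that do not move let the fingers close. It gives the time, the measured TCP pose, the force and the opening at its end, in the units of the state.
- bot.sense(): the state, without advancing time (a new reading comes with each control period).
- bot.camera(name): name is "side" or "top" or "wrist"; returns the picture (480x640x3 uint8, blue, green, red); there is no depth.
- bot.camera_model(name): a dict with "camera_matrix" (3x3 intrinsics, pixels), "k1" (the pictures are not rectified: a ray, as slopes to the right and down, at radius r is drawn at 1 + k1 r^2 times it, then the intrinsics apply), "eye" and "rotation" of the camera in the world. Camera axes: x right, y down, z forward; pixel columns grow to the right and rows downward; lengths in m; the calibration is good to about 2 mm. A picture is of the moment at which its call begins: read the wrist's pose just before it. camera_model takes no time and is no camera call; for the wrist camera it gives the pose at the moment of the call.
- bot.sign_off(): hands the job in, once; it reports no verdict.
The state is a dict: "time_s": time; "joints": joint angles; "qd": joint speeds; "tau": joint torques, N m; "tool_pos": TCP position; "tcp_rot": TCP orientation; "ft_force": force on the tool from outside, world axes, zero at the start; "moment": the same for the moment, N m; "gripper_width": opening from 0.0 (shut) to 1.0 (fully open).
Only numpy, scipy, OpenCV 4.12 (cv2) and the standard library are available. Lean on these libraries where they do the work, as an engineer would, in place of code of your own. Each camera call takes 0.05 s, during which the arm holds its last target. There are 200 camera calls.

## Working session

There is one attempt and no reset: what is moved stays moved. The work goes in short steps, Python scripts to look and compute and a tool call to move; the robot and the scene stay as the last step left them, time stands still between calls to the robot, and variables do not carry over. Pictures are saved under pics/ and viewed, about 8 in all and at most 12, crops included, and the job is handed in when it is done.

Besides the shell and the picture viewer there is one more tool, called after "Emit:" as name(argument=value, ...), one argument or row to a line, values as JSON. drive_tool: Moves the arm, as the interface text tells. Its arguments: {"type":"object","properties":{"plan":{"type":"array","items":{"type":"object","properties":{"delta_pos":{"type":"array","items":{"type":"number"}},"twist":{"type":"array","items":{"type":"number"}},"fingers":{"type":"number"}}}}},"required":["plan"]}

```bash
mkdir -p pics
cat > h.py <<'E'
import numpy as np, cv2
from bench import bot
def grab(n,f=None):
    m=bot.camera_model(n); im=bot.camera(n)
    if f: cv2.imwrite('pics/'+f,im)
    return im,m
def pix2w(m,uv,z):
    K=np.array(m['camera_matrix']);uv=np.atleast_2d(uv).astype(float)
    d=np.c_[(uv[:,0]-K[0,2])/K[0,0],(uv[:,1]-K[1,2])/K[1,1]]
    r=np.linalg.norm(d,axis=1);s=r.copy()
    for _ in range(30): s=r/(1+m['k1']*s*s)
    d=d*(s/np.maximum(r,1e-9))[:,None]
    D=np.c_[d,np.ones(len(d))]@np.array(m['rotation']).T
    e=np.array(m['eye']); t=(z-e[2])/D[:,2]
    return e+D*t[:,None]
def w2pix(m,P):
    K=np.array(m['camera_matrix']);c=(np.atleast_2d(P)-m['eye'])@np.array(m['rotation'])
    d=c[:,:2]/c[:,2:];d=d*(1+m['k1']*(d**2).sum(1))[:,None]
    return d*[K[0,0],K[1,1]]+[K[0,2],K[1,2]]
E
python3 - <<'E'
from h import *
for n in('top','side','wrist'):
    im,m=grab(n,n+'0.png');print(n,{k:np.round(v,4).tolist() for k,v in m.items()})
print(bot.sense(),bot.hold_point_z)
E
```

```text
top {'camera_matrix': [[451.743, 0.0, 318.7981], [0.0, 451.743, 242.4882], [0.0, 0.0, 1.0]], 'k1': 0.0166, 'eye': [0.5022, 0.0445, 0.8956], 'rotation': [-0.0318, 0.7138, -0.6992, 0.0229]}
side {'camera_matrix': [[546.0266, 0.0, 320.835], [0.0, 546.0266, 246.0626], [0.0, 0.0, 1.0]], 'k1': 0.0207, 'eye': [0.5727, -0.8934, 0.6031], 'rotation': [-0.5033, 0.8639, 0.0106, -0.0109]}
wrist {'camera_matrix': [[432.4222, 0.0, 318.946], [0.0, 432.4222, 238.6015], [0.0, 0.0, 1.0]], 'k1': 0.0031, 'eye': [0.0969, 0.6469, 0.3834], 'rotation': [0.0925, 0.7845, 0.6091, 0.0711]}
{'time_s': 0.15, 'joints': array([ 1.14489412e+00,  2.45666633e-01,  1.55869656e+00, -3.84229854e-07,
        1.33871164e+00, -1.74133225e-01]), 'qd': array([-0.00036769, -0.0030677 , -0.00328609,  0.00076908,  0.00407809,
        0.00087759]), 'tau': array([ 6.63135907e-04, -4.16270006e+01, -3.14980674e+01,  6.84874202e-02,
        3.16675776e-02, -1.07615901e-04]), 'tool_pos': array([0.16175257, 0.62908677, 0.20461032]), 'tcp_rot': array([-2.18840109e-04,  1.25552198e-01,  9.92086738e-01, -7.08038697e-04]), 'ft_force': array([ 0.33754359,  0.39906947, -0.11605122]), 'moment': array([0.05150124, 0.01493272, 0.05837521]), 'gripper_width': 0.9984321005273205} -0.0188
```

View pics/top0.png

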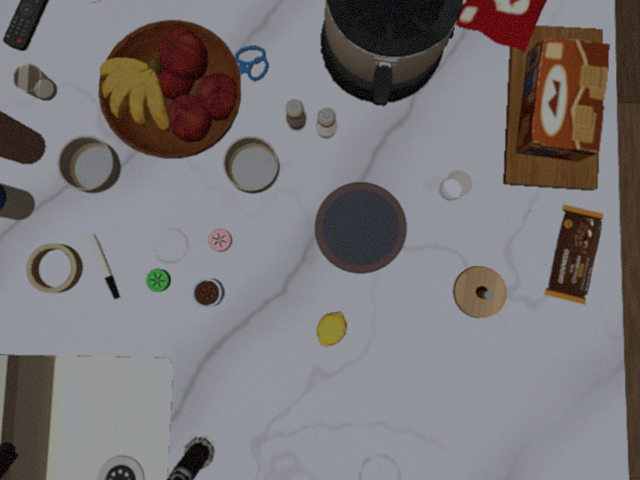

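View pics/side0.png

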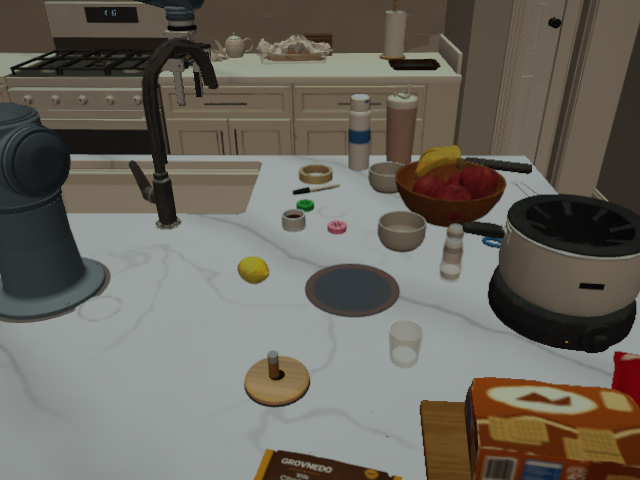

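```bash
python3 - <<'E'
s=open('h.py').read().replace("m=bot.camera_model(n); im","m=dict(bot.camera_model(n)); q=np.array(m['rotation'])\n    m['rotation']=Rotation.from_quat(np.r_[q[1:],q[0]]).as_matrix(); im").replace("from bench","from scipy.spatial.transform import Rotation\nfrom bench")
open('h.py','w').write(s)
E
python3 - <<'E'
from h import *
T,mt=grab('top');S,ms=grab('side')
for n,uv,z in[('mould rim',(208,291),.034),('choc top',(208,292),.023),('stand top',(480,292),.016),('plate',(361,227),.015),('lemon',(332,329),.025),('glass',(456,185),.03),('green',(158,280),.016),('pink',(220,240),.016)]:
    print(n,pix2w(mt,uv,z)[0].round(4))
for n,uv,z in[('mould rim',(293,215),.034),('stand top',(277,378),.016),('plate',(352,289),.012),('rod end',(273,354),.058)]:
    print('side',n,pix2w(ms,uv,z)[0].round(4))
c=lambda im,x,y,r,h:cv2.resize(im[y-h:y+h,x-r:x+r],(400,300),interpolation=cv2.INTER_CUBIC)
cv2.imwrite('pics/c1.png',np.vstack([np.hstack([c(T,208,292,40,30),c(T,480,292,40,30)]),np.hstack([c(S,293,220,40,30),c(S,277,375,40,30)])]))
E
```

```text
mould rim [0.4722 0.2646 0.034 ]
choc top [0.47   0.2674 0.023 ]
stand top [ 0.4811 -0.2559  0.016 ]
plate [ 0.6025 -0.0257  0.015 ]
lemon [0.4051 0.0276 0.025 ]
glass [ 0.6859 -0.2064  0.03  ]
green [0.4909 0.3674 0.016 ]
pink [0.5713 0.2498 0.016 ]
side mould rim [0.4688 0.2573 0.034 ]
side stand top [ 0.4825 -0.268   0.016 ]
side plate [ 0.6022 -0.0177  0.012 ]
side rod end [ 0.4779 -0.2618  0.058 ]
```

View pics/c1.png

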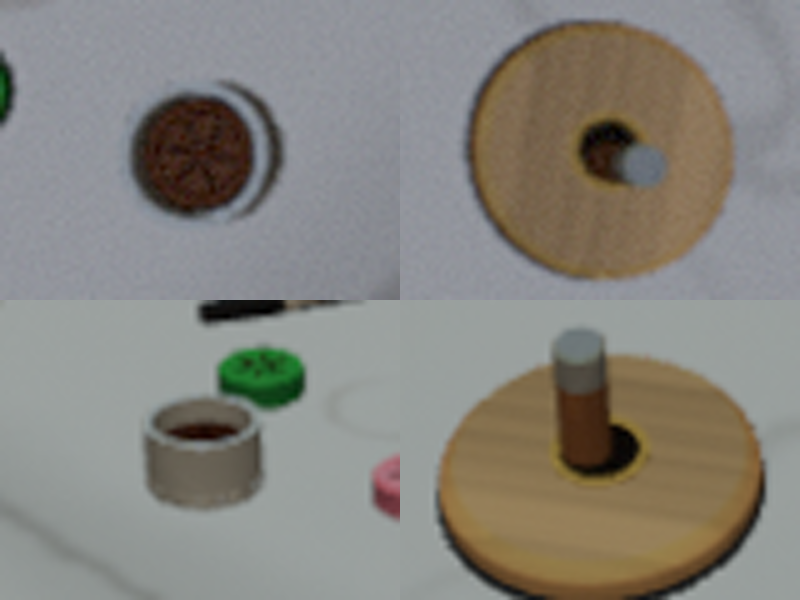

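The crops show the mould at top pixel ≈(206,292), the stand centre at (480,292) and the rod end at (489,295). The rod leans to −y, slightly towards the robot. I'll raise the arm and swing it clear of the tap.

Emit:
drive_tool(
  plan=[
    {"delta_pos": [0, 10, -38], "fingers": 94},
    {"delta_pos": [0, 16, -38], "fingers": 94},
    {"delta_pos": [0, 16, -38], "fingers": 94},
    {"delta_pos": [0, 16, -38], "fingers": 94},
    {"delta_pos": [0, 16, -20], "fingers": 94},
  ],
)

```text
validation failed for argument at $.pl...
```

Emit:
drive_tool(
  plan=[
    {"delta_pos": [0, 10, -38], "twist": [0, 0, 0], "fingers": 94},
    {"delta_pos": [0, 16, -38], "twist": [0, 0, 0], "fingers": 94},
    {"delta_pos": [0, 16, -38], "twist": [0, 0, 0], "fingers": 94},
    {"delta_pos": [0, 16, -38], "twist": [0, 0, 0], "fingers": 94},
    {"delta_pos": [0, 16, -20], "twist": [0, 0, 0], "fingers": 94},
  ],
)

```text
time_s: 0.67
tool_pos: [0.1808, 0.7026, 0.3837]
tcp_rot: [0.001, 0.126, 0.992, 0.004]
ft_force: [1.0, 0.3, 1.2]
gripper_width: 1.001
```

Emit:
drive_tool(
  plan=[
    {"delta_pos": [-36, -18, 0], "twist": [0, 0, 0], "fingers": 94},
    {"delta_pos": [-36, -18, 0], "twist": [0, 0, 0], "fingers": 94},
    {"delta_pos": [-36, -18, 0], "twist": [0, 0, 0], "fingers": 94},
    {"delta_pos": [-36, -18, 0], "twist": [0, 0, 0], "fingers": 94},
    {"delta_pos": [-36, -18, 0], "twist": [0, 0, 0], "fingers": 94},
  ],
)

```text
time_s: 1.08
tool_pos: [0.3333, 0.5678, 0.3773]
tcp_rot: [-0.0, 0.125, 0.992, -0.0]
ft_force: [0.6, 0.2, 0.2]
gripper_width: 1.0
```

Emit:
drive_tool(
  plan=[
    {"delta_pos": [-36, -18, 0], "twist": [0, 0, 0], "fingers": 94},
    {"delta_pos": [-36, -18, 0], "twist": [0, 0, 0], "fingers": 94},
    {"delta_pos": [-36, -18, 0], "twist": [0, 0, 0], "fingers": 94},
    {"delta_pos": [-36, -18, 0], "twist": [0, 0, 0], "fingers": 94},
    {"delta_pos": [-36, -18, 0], "twist": [0, 0, 0], "fingers": 94},
  ],
)

```text
time_s: 1.5
tool_pos: [0.4853, 0.4356, 0.3774]
tcp_rot: [-0.0, 0.126, 0.992, 0.0]
ft_force: [0.8, -0.2, 0.2]
gripper_width: 0.999
```

Emit:
drive_tool(
  plan=[
    {"delta_pos": [-5.5, -33, 20], "twist": [0, 0, 0], "fingers": 94},
    {"delta_pos": [-5.5, -33, 24], "twist": [0, 0, 0], "fingers": 94},
    {"delta_pos": [-5.5, -33, 24], "twist": [0, 0, 0], "fingers": 94},
    {"delta_pos": [-5.5, -33, 24], "twist": [0, 0, 0], "fingers": 94},
    {"delta_pos": [-5.5, -33, 24], "twist": [0, 0, 0], "fingers": 94},
  ],
)

```text
time_s: 1.92
tool_pos: [0.4692, 0.269, 0.2603]
tcp_rot: [0.0, 0.125, 0.992, 0.0]
ft_force: [0.4, -0.8, -0.5]
gripper_width: 0.998
```

Emit:
drive_tool(
  plan=[
    {"delta_pos": [0, 0, 30], "twist": [0, 0, 0], "fingers": 94},
    {"delta_pos": [0, 0, 25], "twist": [0, 0, 0], "fingers": 94},
    {"delta_pos": [0, 0, 0], "twist": [0, 0, 0], "fingers": 94},
  ],
)

```text
time_s: 2.17
tool_pos: [0.4664, 0.2687, 0.2007]
tcp_rot: [-0.005, 0.126, 0.992, -0.002]
ft_force: [-0.7, 0.1, -0.7]
gripper_width: 0.998
```

Run:
```python
from h import *
im,m=grab('wrist','w1.png');s=bot.sense();print(s['tool_pos'],s['tcp_rot'],m['eye'],m['rotation'].round(3).tolist(),w2pix(m,[[.47,.268,.034]]))
```

```text
[0.46790801 0.26965233 0.20379986] [-0.00270488  0.1258084   0.99205004 -0.00128046] [0.40316224 0.28696504 0.38015818] [[0.249, 0.944, 0.215], [0.968, -0.242, -0.06], [-0.005, 0.224, -0.975]] [[318.91236368 226.66087881]]
```

View pics/w1.png

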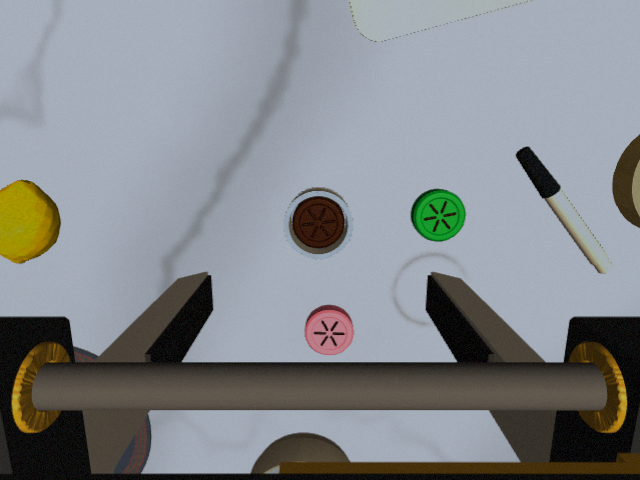

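```bash
cat >> h.py <<'E'
def fit(im,m,x0,y0,z,radii,span=.006,sg=1.0):
    """(x,y) maximising gradient along projected circles; radii: list of (r,sign) sign=+1 brighter outside, 0 either"""
    g=cv2.GaussianBlur(im,(0,0),sg).astype(np.float32)
    g=g.mean(2)
    a=np.linspace(0,2*np.pi,120,endpoint=False);U=np.c_[np.cos(a),np.sin(a),0*a]
    def val(P):
        uv=w2pix(m,P).astype(np.float32);return cv2.remap(g,uv[None,:,0],uv[None,:,1],cv2.INTER_LINEAR)[0]
    def sc(p):
        c=np.array([p[0],p[1],z]);t=0
        for r,s in radii:
            d=val(c+U*(r+.001))-val(c+U*(r-.001));t+=s*d.mean() if s else np.abs(d).mean()
        return -t
    from scipy.optimize import brute,fmin
    r=brute(sc,[(x0-span,x0+span),(y0-span,y0+span)],Ns=25,finish=fmin,disp=False)
    return r,-sc(r)
def rel(xy):
    s=bot.sense();q=s['tcp_rot'];R=Rotation.from_quat(np.r_[q[1:],q[0]]).as_matrix()
    return R,s['tool_pos'],(R.T@(np.r_[xy,s['tool_pos'][2]]-s['tool_pos'])*1000).round(2)
E
python3 - <<'E'
from h import *
im,m=grab('wrist')
for z,rr in[(.034,[(.028,0)]),(.034,[(.024,-1)]),(.034,[(.024,0),(.028,0)]),(.023,[(.0225,0)])]:
    r,v=fit(im,m,.469,.268,z,rr);print(z,rr,r.round(4),round(v,2),rel(r)[2],w2pix(m,[[*r,z]]).round(1))
c=im.copy();a=np.linspace(0,6.28,200)
for rad in(.024,.028):
    for u,w in w2pix(m,np.c_[r[0]*0+.469+rad*np.cos(a),.268+rad*np.sin(a),0*a+.034]): pass
print(bot.sense()['tool_pos'])
T,mt=grab('top');r,v=fit(T,mt,.47,.267,.034,[(.024,-1)]);print('top',r,v)
r,v=fit(T,mt,.481,-.256,.016,[(.050,1)]);print('top stand',r,v)
r,v=fit(T,mt,.603,-.026,.022,[(.090,0)]);print('plate',r,v)
S,ms=grab('side');r,v=fit(S,ms,.481,-.262,.016,[(.050,1)],.012);print('side stand',r,v)
r,v=fit(S,ms,.603,-.022,.022,[(.09,1)],.012);print('side plate',r,v)
E
```

```text
0.034 [(0.028, 0)] [0.4651 0.2684] 32.14 [ 3.72 -3.06  0.01] [[315.9 217.8]]
0.034 [(0.024, -1)] [0.5025 0.2412] 5.19 [-3.932e+01 -2.004e+01 -3.000e-02] [[295.8 268.1]]
0.034 [(0.024, 0), (0.028, 0)] [0.4687 0.2675] 89.57 [-0.02 -3.    0.  ] [[316.  222.3]]
0.023 [(0.0225, 0)] [0.4682 0.2677] 60.61 [ 0.47 -3.    0.  ] [[316.1 219.3]]
[0.46942218 0.27044773 0.20635118]
top [0.50474475 0.23885566] 3.7789123
top stand [ 0.48220866 -0.25361653] 18.329739
plate [ 0.60189411 -0.02324654] 27.300354
side stand [ 0.48329373 -0.27628975] 24.56244
side plate [ 0.60111719 -0.02899022] 22.504549
```

Emit:
drive_tool(
  plan=[
    {"delta_pos": [0, -3, 38], "twist": [0, 0, 0], "fingers": 94},
    {"delta_pos": [0, 0, 38], "twist": [0, 0, 0], "fingers": 94},
    {"delta_pos": [0, 0, 34], "twist": [0, 0, 0], "fingers": 94},
    {"delta_pos": [0, 0, 10], "twist": [0, 0, 0], "fingers": 94},
    {"delta_pos": [0, 0, 0], "twist": [0, 0, 0], "fingers": 94},
  ],
)

```text
time_s: 2.78
tool_pos: [0.4679, 0.2675, 0.0851]
tcp_rot: [-0.002, 0.125, 0.992, -0.001]
ft_force: [0.1, 0.0, 0.3]
gripper_width: 0.999
```

Run:
```python
from h import *
im,m=grab('wrist');im,m=grab('wrist');im,m=grab('wrist','w2.png')
for z,rr in[(.034,[(.028,0)]),(.034,[(.024,0),(.028,0)]),(.023,[(.0225,0)])]:
    r,v=fit(im,m,.469,.268,z,rr);print(z,rr,r.round(4),round(v,2),rel(r)[2],w2pix(m,[[*r,z]]).round(1))
s=bot.sense();print(s['tool_pos'],s['tcp_rot'],s['ft_force'])
r=np.array(r);a=np.linspace(0,6.28,300)
for rad,z in((.024,.034),(.028,.034)):
    for u,w in w2pix(m,np.c_[.4687+rad*np.cos(a),.2675+rad*np.sin(a),0*a+z]): 
        if 0<u<640 and 0<w<480: im[int(w+.5),int(u+.5)]=(0,0,255)
cv2.imwrite('pics/w2o.png',im)
```

```text
0.034 [(0.028, 0)] [0.4646 0.2682] 43.61 [ 6.35 -1.94 -0.03] [[313.8 248.1]]
0.034 [(0.024, 0), (0.028, 0)] [0.4686 0.2675] 120.95 [ 2.29 -1.68 -0.01] [[314.3 255.1]]
0.023 [(0.0225, 0)] [0.4685 0.2676] 69.94 [ 2.43 -1.62 -0.01] [[314.6 249.7]]
[0.4712117  0.2685377  0.08954687] [0.00231657 0.12536603 0.99210727 0.00107194] [0.69720325 0.75828127 0.47188662]
```

View pics/w2o.png

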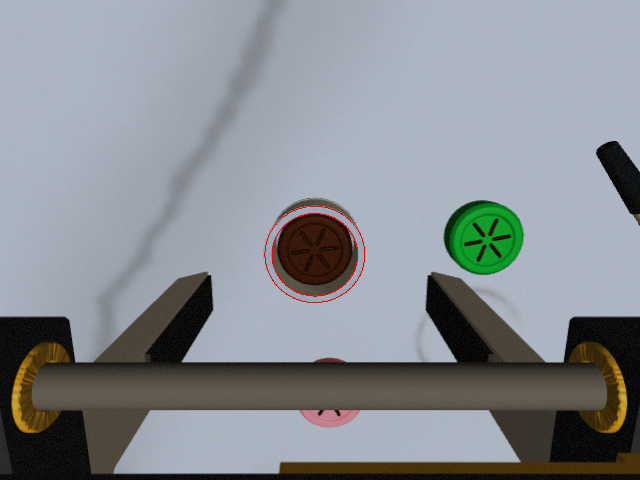

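Emit:
drive_tool(
  plan=[
    {"delta_pos": [0, 0, 0], "twist": [0, 0, 0], "fingers": 94},
    {"delta_pos": [0, 0, 0], "twist": [0, 0, 0], "fingers": 94},
    {"delta_pos": [0, 0, 0], "twist": [0, 0, 0], "fingers": 94},
    {"delta_pos": [0, 0, 0], "twist": [0, 0, 0], "fingers": 94},
  ],
)

```text
time_s: 3.27
tool_pos: [0.4695, 0.2678, 0.0874]
tcp_rot: [0.001, 0.126, 0.992, 0.0]
ft_force: [0.3, -0.1, -0.0]
gripper_width: 1.003
```

Run:
```python
from h import *
for i in range(3):
    im,m=grab('wrist')
    r,v=fit(im,m,.469,.268,.034,[(.024,0),(.028,0)]);s=bot.sense();print(r.round(4),rel(r)[2],s['tool_pos'],s['tcp_rot'].round(4))
```

```text
[0.4685 0.2675] [ 0.68 -0.39 -0.  ] [0.469291   0.26771121 0.08706698] [5.000e-04 1.256e-01 9.921e-01 2.000e-04]
[0.4686 0.2675] [ 0.49 -0.29 -0.  ] [0.46912006 0.26766397 0.08680851] [2.000e-04 1.256e-01 9.921e-01 1.000e-04]
[0.4685 0.2675] [ 0.43 -0.27 -0.  ] [0.46903337 0.26761853 0.08665993] [1.000e-04 1.256e-01 9.921e-01 1.000e-04]
```

Emit:
drive_tool(
  plan=[
    {"delta_pos": [0.4, 0, 28], "twist": [0, 0, 0], "fingers": 94},
    {"delta_pos": [0, 0, 28], "twist": [0, 0, 0], "fingers": 94},
    {"delta_pos": [0, 0, 15], "twist": [0, 0, 0], "fingers": 94},
    {"delta_pos": [0, 0, 8], "twist": [0, 0, 0], "fingers": 94},
    {"delta_pos": [0, 0, 2], "twist": [0, 0, 0], "fingers": 94},
  ],
)

```text
time_s: 3.83
tool_pos: [0.4674, 0.2673, 0.0039]
tcp_rot: [-0.001, 0.126, 0.992, -0.001]
ft_force: [-0.1, -0.4, -0.7]
gripper_width: 1.0
```

Emit:
drive_tool(
  plan=[
    {"delta_pos": [0, 0, 0], "twist": [0, 0, 0], "fingers": 94},
    {"delta_pos": [0, 0, 0], "twist": [0, 0, 0], "fingers": 94},
    {"delta_pos": [0, 0, 0], "twist": [0, 0, 0], "fingers": 94},
    {"delta_pos": [0, 0, 0], "twist": [0, 0, 0], "fingers": 94},
    {"delta_pos": [0, 0, 0], "twist": [0, 0, 0], "fingers": 62},
  ],
)

```text
time_s: 4.25
tool_pos: [0.4692, 0.2679, 0.0063]
tcp_rot: [0.001, 0.126, 0.992, 0.0]
ft_force: [-0.0, -0.5, 0.1]
gripper_width: 0.958
```

Emit:
drive_tool(
  plan=[
    {"delta_pos": [0, 0, 0], "twist": [0, 0, 0], "fingers": 62},
    {"delta_pos": [0, 0, 0], "twist": [0, 0, 0], "fingers": 62},
    {"delta_pos": [0, 0, 0], "twist": [0, 0, 0], "fingers": 62},
    {"delta_pos": [0, 0, 0], "twist": [0, 0, 0], "fingers": 62},
  ],
)

```text
time_s: 4.58
tool_pos: [0.4686, 0.2677, 0.0055]
tcp_rot: [0.0, 0.126, 0.992, -0.0]
ft_force: [0.2, 0.1, 0.1]
gripper_width: 0.681
```

Run:
```python
from h import *
im,m=grab('wrist','w3.png')
r,v=fit(im,m,.469,.268,.034,[(.024,0),(.028,0)]);s=bot.sense();print(r.round(4),rel(r)[2],s['tool_pos'],s['tcp_rot'].round(4),s['gripper_width'])
```

```text
[0.4683 0.2674] [ 0.09 -0.29  0.  ] [0.46850508 0.26770558 0.00543709] [-0.      0.1255  0.9921 -0.    ] 0.6677005693329973
```

Well aligned (0.1 / −0.3 mm). I'll close the gripper and lift.

Emit:
drive_tool(
  plan=[
    {"delta_pos": [0, 0, 0], "twist": [0, 0, 0], "fingers": 40},
    {"delta_pos": [0, 0, 0], "twist": [0, 0, 0], "fingers": 40},
    {"delta_pos": [0, 0, 0], "twist": [0, 0, 0], "fingers": 40},
    {"delta_pos": [0, 0, 0], "twist": [0, 0, 0], "fingers": 40},
    {"delta_pos": [0, 0, 0], "twist": [0, 0, 0], "fingers": 40},
  ],
)

```text
time_s: 5.05
tool_pos: [0.4685, 0.2676, 0.0054]
tcp_rot: [-0.0, 0.126, 0.992, -0.0]
ft_force: [0.5, -0.4, 0.4]
gripper_width: 0.592
```

Run:
```python
from h import *
im,m=grab('wrist','w4.png')
r,v=fit(im,m,.469,.268,.034,[(.024,0),(.028,0)]);s=bot.sense();print(r.round(4),rel(r)[2],s['tool_pos'],s['tcp_rot'].round(4),s['gripper_width']*94,s['ft_force'],s['moment'])
```

```text
[0.4686 0.2686] [ 0.16  1.03 -0.  ] [0.46848104 0.26758269 0.0054016 ] [-1.000e-04  1.255e-01  9.921e-01 -2.000e-04] 55.66208713012992 [ 0.00347699 -1.04499209  0.26438114] [-0.2723594  0.1360649 -0.0461557]
```

Emit:
drive_tool(
  plan=[
    {"delta_pos": [0, 0, -10], "twist": [0, 0, 0], "fingers": 40},
    {"delta_pos": [0, 0, -35], "twist": [0, 0, 0], "fingers": 40},
    {"delta_pos": [0, 0, -40], "twist": [0, 0, 0], "fingers": 40},
    {"delta_pos": [0, 0, -40], "twist": [0, 0, 0], "fingers": 40},
    {"delta_pos": [-7, -15, -30], "twist": [0, 0, 0], "fingers": 40},
  ],
)

```text
time_s: 5.52
tool_pos: [0.4719, 0.2532, 0.1644]
tcp_rot: [0.002, 0.124, 0.992, 0.001]
ft_force: [0.1, -0.5, -2.6]
gripper_width: 0.595
```

Emit:
drive_tool(
  plan=[
    {"delta_pos": [-14, -34, -10], "twist": [0, 0, 0], "fingers": 40},
    {"delta_pos": [-14, -34, 0], "twist": [0, 0, 0], "fingers": 40},
    {"delta_pos": [-14, -34, 0], "twist": [0, 0, 0], "fingers": 40},
    {"delta_pos": [-14, -34, 0], "twist": [0, 0, 0], "fingers": 40},
    {"delta_pos": [-14, -34, 0], "twist": [0, 0, 0], "fingers": 40},
  ],
)

```text
time_s: 5.93
tool_pos: [0.4967, 0.068, 0.171]
tcp_rot: [0.0, 0.125, 0.992, 0.0]
ft_force: [0.1, -0.3, -2.5]
gripper_width: 0.594
```

Emit:
drive_tool(
  plan=[
    {"delta_pos": [-14, -34, 0], "twist": [0, 0, 0], "fingers": 40},
    {"delta_pos": [-14, -34, 0], "twist": [0, 0, 0], "fingers": 40},
    {"delta_pos": [-14, -34, 0], "twist": [0, 0, 0], "fingers": 40},
    {"delta_pos": [-14, -34, 0], "twist": [0, 0, 0], "fingers": 40},
    {"delta_pos": [-14, -34, 0], "twist": [0, 0, 0], "fingers": 40},
  ],
)

```text
time_s: 6.35
tool_pos: [0.5222, -0.1143, 0.1708]
tcp_rot: [0.0, 0.126, 0.992, 0.0]
ft_force: [1.2, 1.1, -1.8]
gripper_width: 0.59
```

Emit:
drive_tool(
  plan=[
    {"delta_pos": [-14, -34, 0], "twist": [0, 0, 0], "fingers": 40},
    {"delta_pos": [-14, -34, 0], "twist": [0, 0, 0], "fingers": 40},
    {"delta_pos": [-14, -34, 0], "twist": [0, 0, 0], "fingers": 40},
    {"delta_pos": [-14, -30, 0], "twist": [0, 0, 0], "fingers": 40},
    {"delta_pos": [0, 0, 0], "twist": [0, 0, 0], "fingers": 40},
  ],
)

```text
time_s: 6.77
tool_pos: [0.5441, -0.2599, 0.171]
tcp_rot: [0.001, 0.128, 0.992, -0.001]
ft_force: [-0.3, -0.7, -2.7]
gripper_width: 0.591
```

Emit:
drive_tool(
  plan=[
    {"delta_pos": [0, 0, 0], "twist": [0, 0, 0], "fingers": 40},
    {"delta_pos": [0, 0, 0], "twist": [0, 0, 0], "fingers": 40},
    {"delta_pos": [0, 0, 0], "twist": [0, 0, 0], "fingers": 40},
    {"delta_pos": [0, 0, 0], "twist": [0, 0, 0], "fingers": 40},
    {"delta_pos": [0, 0, 0], "twist": [0, 0, 0], "fingers": 40},
  ],
)

```text
time_s: 7.18
tool_pos: [0.5439, -0.2533, 0.1706]
tcp_rot: [-0.0, 0.125, 0.992, 0.0]
ft_force: [0.4, -0.3, -2.7]
gripper_width: 0.592
```

Run:
```python
from h import *
im,m=grab('wrist');im,m=grab('wrist','w5.png')
s=bot.sense();print(s['tool_pos'],s['tcp_rot'].round(4),s['gripper_width']*94)
b,v=fit(im,m,.482,-.257,.016,[(.050,1)],.015);print('base',b,v)
r,v=fit(im,m,b[0],b[1],.058,[(.008,0)],.007,.7);print('rod',r,v,(r-b)*1000,np.hypot(*(r-b)))
r2,v=fit(im,m,b[0],b[1],.058,[(.0075,-1)],.007,.7);print('rod dark outside',r2,v)
print(w2pix(m,[[*b,.016],[*r,.058],[*r2,.058]]))
a=np.linspace(0,6.28,400)
o=cv2.resize(im,None,fx=4,fy=4,interpolation=cv2.INTER_CUBIC)
for c,rad,z,col in((b,.05,.016,(0,0,255)),(r,.008,.058,(0,255,0))):
    for u,w in w2pix(m,np.c_[c[0]+rad*np.cos(a),c[1]+rad*np.sin(a),0*a+z]): cv2.circle(o,(int(4*u+2),int(4*w+2)),0,col,-1)
u,w=(4*w2pix(m,[[*b,.016]])[0]).astype(int)
cv2.imwrite('pics/w5o.png',o[max(0,w-300):w+300,max(0,u-400):u+400])
```

```text
[ 0.54393151 -0.25371884  0.1706173 ] [ 1.000e-04  1.250e-01  9.922e-01 -0.000e+00] 55.40358011729084
base [ 0.48157561 -0.25875282] 45.34734
rod [ 0.47732527 -0.25797382] 60.652588 [-4.25033806  0.7789958 ] 0.004321135049271454
rod dark outside [ 0.47769333 -0.25779031] 62.812004
[[290.35819496 146.57973403]
 [285.74362131 141.48606657]
 [286.16053718 141.97147886]]
```

View pics/w5o.png

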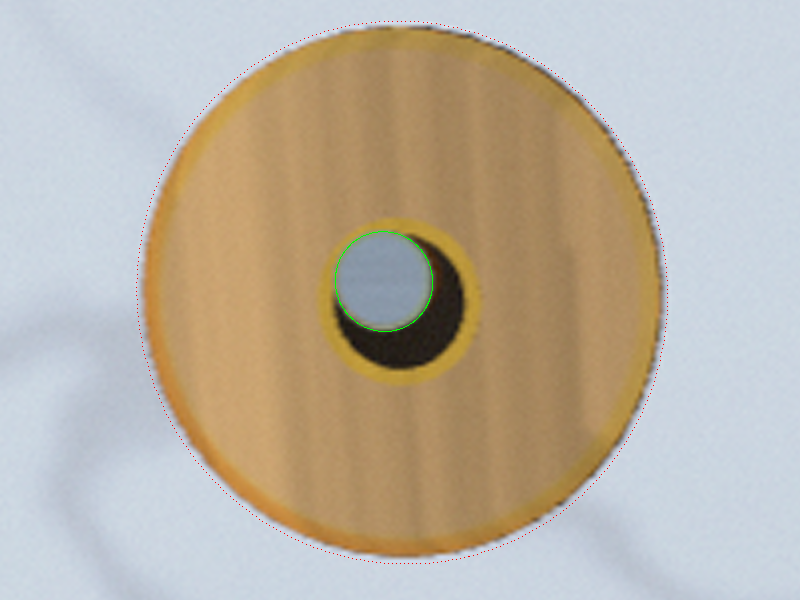

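Emit:
drive_tool(
  plan=[
    {"delta_pos": [16, -5, 10], "twist": [0, 0, 0], "fingers": 40},
    {"delta_pos": [25, -8, 20], "twist": [0, 0, 0], "fingers": 40},
    {"delta_pos": [16, -5, 25], "twist": [0, 0, 0], "fingers": 40},
    {"delta_pos": [6.2, -2.6, 20], "twist": [0, 0, 0], "fingers": 40},
    {"delta_pos": [0, 0, 10], "twist": [0, 0, 0], "fingers": 40},
  ],
)

```text
time_s: 7.7
tool_pos: [0.4749, -0.2572, 0.0827]
tcp_rot: [-0.002, 0.126, 0.992, 0.001]
ft_force: [0.1, 0.8, -2.7]
gripper_width: 0.591
```

Emit:
drive_tool(
  plan=[
    {"delta_pos": [0, 0, 0], "twist": [0, 0, 0], "fingers": 40},
    {"delta_pos": [0, 0, 0], "twist": [0, 0, 0], "fingers": 40},
    {"delta_pos": [0, 0, 0], "twist": [0, 0, 0], "fingers": 40},
    {"delta_pos": [0, 0, 0], "twist": [0, 0, 0], "fingers": 40},
    {"delta_pos": [0, 0, 0], "twist": [0, 0, 0], "fingers": 40},
  ],
)

```text
time_s: 8.12
tool_pos: [0.4787, -0.2593, 0.0869]
tcp_rot: [0.001, 0.125, 0.992, -0.001]
ft_force: [-0.6, 0.6, -1.6]
gripper_width: 0.594
```

Emit:
drive_tool(
  plan=[
    {"delta_pos": [0, 0, 0], "twist": [0, 0, 0], "fingers": 40},
    {"delta_pos": [0, 0, 0], "twist": [0, 0, 0], "fingers": 40},
    {"delta_pos": [0, 0, 0], "twist": [0, 0, 0], "fingers": 40},
    {"delta_pos": [0, 0, 0], "twist": [0, 0, 0], "fingers": 40},
    {"delta_pos": [0, 0, 0], "twist": [0, 0, 0], "fingers": 40},
  ],
)

```text
time_s: 8.53
tool_pos: [0.4775, -0.2587, 0.0855]
tcp_rot: [-0.0, 0.126, 0.992, 0.0]
ft_force: [0.9, -1.3, -3.0]
gripper_width: 0.589
```

Run:
```python
from h import *
s=bot.sense();print(s['tool_pos'],s['tcp_rot'].round(4),s['ft_force']);print(rel([.4776,-.2579])[2])
im,m=grab('wrist','w6.png')
T=s['tool_pos']
for z in(.0286,):
    print('rim',rel(fit(im,m,T[0],T[1],T[2]+z,[(.024,0),(.028,0)],.004)[0])[2],'choc',rel(fit(im,m,T[0],T[1],T[2]+.0176,[(.0225,0)],.004)[0])[2])
```

```text
[ 0.47748928 -0.25869246  0.08546702] [-0.      0.1256  0.9921  0.    ] [ 0.86403715 -1.3428912  -3.03790834]
[0.09 0.8  0.  ]
rim [0.14 1.04 0.  ] choc [-1.07  1.08 -0.  ]
```

Emit:
drive_tool(
  plan=[
    {"delta_pos": [0, -0.3, 5], "twist": [0, 0, 0], "fingers": 40},
    {"delta_pos": [0, 0, 5], "twist": [0, 0, 0], "fingers": 40},
    {"delta_pos": [0, 0, 4], "twist": [0, 0, 0], "fingers": 40},
    {"delta_pos": [0, 0, 3], "twist": [0, 0, 0], "fingers": 40},
    {"delta_pos": [0, 0, 1], "twist": [0, 0, 0], "fingers": 40},
  ],
)

```text
time_s: 9.0
tool_pos: [0.4769, -0.2586, 0.0664]
tcp_rot: [-0.001, 0.126, 0.992, 0.0]
ft_force: [0.2, -0.5, -1.9]
gripper_width: 0.591
```

Emit:
drive_tool(
  plan=[
    {"delta_pos": [0, 0, 0.5], "twist": [0, 0, 0], "fingers": 40},
    {"delta_pos": [0, 0, 0.5], "twist": [0, 0, 0], "fingers": 40},
    {"delta_pos": [0, 0, 0.5], "twist": [0, 0, 0], "fingers": 40},
    {"delta_pos": [0, 0, 0.5], "twist": [0, 0, 0], "fingers": 40},
    {"delta_pos": [0, 0, 0.5], "twist": [0, 0, 0], "fingers": 40},
  ],
)

```text
time_s: 9.42
tool_pos: [0.4775, -0.2591, 0.0651]
tcp_rot: [0.0, 0.126, 0.992, -0.0]
ft_force: [0.1, -0.0, -2.9]
gripper_width: 0.59
```

Emit:
drive_tool(
  plan=[
    {"delta_pos": [0, 0, 0.4], "twist": [0, 0, 0], "fingers": 40},
    {"delta_pos": [0, 0, 0.4], "twist": [0, 0, 0], "fingers": 40},
    {"delta_pos": [0, 0, 0.4], "twist": [0, 0, 0], "fingers": 40},
    {"delta_pos": [0, 0, 0.4], "twist": [0, 0, 0], "fingers": 40},
    {"delta_pos": [0, 0, 0.4], "twist": [0, 0, 0], "fingers": 40},
  ],
)

```text
time_s: 9.83
tool_pos: [0.4774, -0.259, 0.0629]
tcp_rot: [-0.0, 0.126, 0.992, -0.0]
ft_force: [-0.1, -0.6, -1.9]
gripper_width: 0.595
```

Emit:
drive_tool(
  plan=[
    {"delta_pos": [0, 0, 0.4], "twist": [0, 0, 0], "fingers": 40},
    {"delta_pos": [0, 0, 0.4], "twist": [0, 0, 0], "fingers": 40},
    {"delta_pos": [0, 0, 0.4], "twist": [0, 0, 0], "fingers": 40},
    {"delta_pos": [0, 0, 0.4], "twist": [0, 0, 0], "fingers": 40},
  ],
)

```text
time_s: 10.17
tool_pos: [0.4774, -0.259, 0.0613]
tcp_rot: [-0.0, 0.126, 0.992, -0.0]
ft_force: [-1.2, 0.3, -1.8]
gripper_width: 0.592
```

Emit:
drive_tool(
  plan=[
    {"delta_pos": [0, 0, 0.5], "twist": [0, 0, 0], "fingers": 40},
    {"delta_pos": [0, 0, 0.5], "twist": [0, 0, 0], "fingers": 40},
    {"delta_pos": [0, 0, 0.5], "twist": [0, 0, 0], "fingers": 40},
    {"delta_pos": [0, 0, 0.5], "twist": [0, 0, 0], "fingers": 40},
  ],
)

```text
time_s: 10.5
tool_pos: [0.4774, -0.259, 0.0593]
tcp_rot: [-0.0, 0.126, 0.992, -0.0]
ft_force: [0.9, -0.4, -2.6]
gripper_width: 0.592
```

Emit:
drive_tool(
  plan=[
    {"delta_pos": [0, 0, 0.6], "twist": [0, 0, 0], "fingers": 40},
    {"delta_pos": [0, 0, 0.6], "twist": [0, 0, 0], "fingers": 40},
    {"delta_pos": [0, 0, 0.6], "twist": [0, 0, 0], "fingers": 40},
    {"delta_pos": [0, 0, 0.6], "twist": [0, 0, 0], "fingers": 40},
    {"delta_pos": [0, 0, 0.6], "twist": [0, 0, 0], "fingers": 40},
  ],
)

```text
time_s: 10.92
tool_pos: [0.4775, -0.259, 0.0564]
tcp_rot: [0.0, 0.126, 0.992, -0.0]
ft_force: [-0.5, 1.0, 2.2]
gripper_width: 0.595
```

Emit:
drive_tool(
  plan=[
    {"delta_pos": [0, 0, 0.6], "twist": [0, 0, 0], "fingers": 40},
    {"delta_pos": [0, 0, 0.6], "twist": [0, 0, 0], "fingers": 40},
    {"delta_pos": [0, 0, 0.6], "twist": [0, 0, 0], "fingers": 40},
    {"delta_pos": [0, 0, 0.6], "twist": [0, 0, 0], "fingers": 40},
    {"delta_pos": [0, 0, 0.6], "twist": [0, 0, 0], "fingers": 40},
  ],
)

```text
time_s: 11.33
tool_pos: [0.4778, -0.2594, 0.0548]
tcp_rot: [0.0, 0.125, 0.992, -0.0]
ft_force: [-4.3, 2.8, 8.2]
gripper_width: 0.59
```

Emit:
drive_tool(
  plan=[
    {"delta_pos": [0.4, 0.3, 0.7], "twist": [0, 0, 0], "fingers": 40},
    {"delta_pos": [0, 0, 0.8], "twist": [0, 0, 0], "fingers": 40},
    {"delta_pos": [0, 0, 0.8], "twist": [0, 0, 0], "fingers": 40},
    {"delta_pos": [0, 0, 0.8], "twist": [0, 0, 0], "fingers": 40},
    {"delta_pos": [0, 0, 0.8], "twist": [0, 0, 0], "fingers": 40},
  ],
)

```text
time_s: 11.75
tool_pos: [0.4777, -0.2593, 0.0512]
tcp_rot: [0.0, 0.125, 0.992, -0.001]
ft_force: [-2.6, 1.7, 9.1]
gripper_width: 0.593
```

Emit:
drive_tool(
  plan=[
    {"delta_pos": [0.2, 0.2, 1], "twist": [0, 0, 0], "fingers": 40},
    {"delta_pos": [0, 0, 1], "twist": [0, 0, 0], "fingers": 40},
    {"delta_pos": [0, 0, 1], "twist": [0, 0, 0], "fingers": 40},
    {"delta_pos": [0, 0, 1], "twist": [0, 0, 0], "fingers": 40},
    {"delta_pos": [0, 0, 1], "twist": [0, 0, 0], "fingers": 40},
  ],
)

```text
time_s: 12.17
tool_pos: [0.4777, -0.2592, 0.0463]
tcp_rot: [0.001, 0.125, 0.992, -0.001]
ft_force: [-2.4, 1.1, 8.1]
gripper_width: 0.596
```

Emit:
drive_tool(
  plan=[
    {"delta_pos": [0, 0, 1], "twist": [0, 0, 0], "fingers": 40},
    {"delta_pos": [0, 0, 1], "twist": [0, 0, 0], "fingers": 40},
    {"delta_pos": [0, 0, 1], "twist": [0, 0, 0], "fingers": 40},
    {"delta_pos": [0, 0, 1], "twist": [0, 0, 0], "fingers": 40},
    {"delta_pos": [0, 0, 1], "twist": [0, 0, 0], "fingers": 40},
  ],
)

```text
time_s: 12.58
tool_pos: [0.4775, -0.2589, 0.0402]
tcp_rot: [0.001, 0.126, 0.992, -0.001]
ft_force: [0.9, 0.2, -1.4]
gripper_width: 0.594
```

Emit:
drive_tool(
  plan=[
    {"delta_pos": [0, 0, 1], "twist": [0, 0, 0], "fingers": 40},
    {"delta_pos": [0, 0, 1], "twist": [0, 0, 0], "fingers": 40},
    {"delta_pos": [0, 0, 1], "twist": [0, 0, 0], "fingers": 40},
    {"delta_pos": [0, 0, 1], "twist": [0, 0, 0], "fingers": 40},
    {"delta_pos": [0, 0, 1], "twist": [0, 0, 0], "fingers": 40},
  ],
)

```text
time_s: 13.0
tool_pos: [0.4769, -0.2583, 0.0341]
tcp_rot: [-0.0, 0.126, 0.992, 0.0]
ft_force: [0.6, 0.3, -0.9]
gripper_width: 0.591
```

Emit:
drive_tool(
  plan=[
    {"delta_pos": [0, 0, 1], "twist": [0, 0, 0], "fingers": 40},
    {"delta_pos": [0, 0, 1], "twist": [0, 0, 0], "fingers": 40},
    {"delta_pos": [0, 0, 1], "twist": [0, 0, 0], "fingers": 40},
    {"delta_pos": [0, 0, 1], "twist": [0, 0, 0], "fingers": 40},
    {"delta_pos": [0, 0, 1], "twist": [0, 0, 0], "fingers": 40},
  ],
)

```text
time_s: 13.42
tool_pos: [0.477, -0.2584, 0.0294]
tcp_rot: [0.0, 0.126, 0.992, -0.0]
ft_force: [0.1, 0.1, -1.9]
gripper_width: 0.593
```

Emit:
drive_tool(
  plan=[
    {"delta_pos": [-0.5, -0.5, 1], "twist": [0, 0, 0], "fingers": 40},
    {"delta_pos": [0, 0, 1], "twist": [0, 0, 0], "fingers": 40},
    {"delta_pos": [0, 0, 1], "twist": [0, 0, 0], "fingers": 40},
    {"delta_pos": [0, 0, 1], "twist": [0, 0, 0], "fingers": 40},
    {"delta_pos": [0, 0, 1], "twist": [0, 0, 0], "fingers": 40},
  ],
)

```text
time_s: 13.83
tool_pos: [0.4773, -0.2589, 0.0243]
tcp_rot: [-0.0, 0.126, 0.992, 0.0]
ft_force: [-0.6, 0.1, -1.8]
gripper_width: 0.592
```

Emit:
drive_tool(
  plan=[
    {"delta_pos": [0, 0, 0.5], "twist": [0, 0, 0], "fingers": 40},
    {"delta_pos": [0, 0, 0.5], "twist": [0, 0, 0], "fingers": 40},
    {"delta_pos": [0, 0, 0.5], "twist": [0, 0, 0], "fingers": 40},
    {"delta_pos": [0, 0, 0.5], "twist": [0, 0, 0], "fingers": 40},
  ],
)

```text
time_s: 14.17
tool_pos: [0.4773, -0.259, 0.0225]
tcp_rot: [0.0, 0.126, 0.992, -0.0]
ft_force: [-0.6, -0.2, -1.6]
gripper_width: 0.594
```

Emit:
drive_tool(
  plan=[
    {"delta_pos": [0, 0, 0.4], "twist": [0, 0, 0], "fingers": 40},
    {"delta_pos": [0, 0, 0.4], "twist": [0, 0, 0], "fingers": 40},
    {"delta_pos": [0, 0, 0.4], "twist": [0, 0, 0], "fingers": 40},
  ],
)

```text
time_s: 14.42
tool_pos: [0.4774, -0.259, 0.0215]
tcp_rot: [-0.0, 0.126, 0.992, 0.0]
ft_force: [-2.3, 1.7, 2.3]
gripper_width: 0.591
```

Emit:
drive_tool(
  plan=[
    {"delta_pos": [0, 0, 0.4], "twist": [0, 0, 0], "fingers": 40},
    {"delta_pos": [0, 0, 0], "twist": [0, 0, 0], "fingers": 40},
    {"delta_pos": [0, 0, 0], "twist": [0, 0, 0], "fingers": 40},
  ],
)

```text
time_s: 14.67
tool_pos: [0.4774, -0.259, 0.0214]
tcp_rot: [-0.0, 0.125, 0.992, -0.0]
ft_force: [-2.8, 2.8, 5.4]
gripper_width: 0.592
```

Run:
```python
from h import *
W,m=grab('wrist');S,ms=grab('side')
print(bot.sense()['tool_pos'],bot.sense()['ft_force'])
cv2.imwrite('pics/c2.png',np.hstack([cv2.resize(W[150:390,220:420],(400,480)),cv2.resize(S[310:430,230:330],(400,480))]))
r,v=fit(W,m,.4774,-.259,.074,[(.0225,0)],.006);print(r,v)
```

```text
[ 0.47740245 -0.25903145  0.02143091] [-3.51340089  2.45460643  4.93491985]
[ 0.47415034 -0.25630859] 80.67922
```

View pics/c2.png

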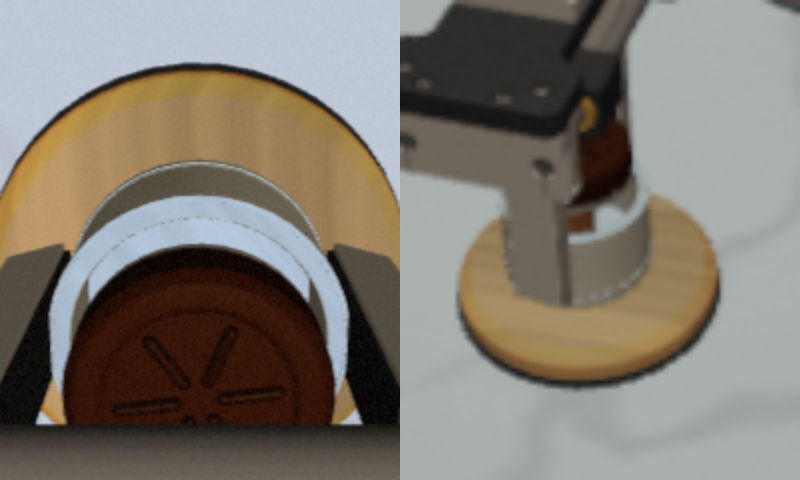

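The chocolate sits level on the rod above the rim. I'll open the gripper and rise to the chocolate's height.

Emit:
drive_tool(
  plan=[
    {"delta_pos": [0, 0, -0.3], "twist": [0, 0, 0], "fingers": 57},
    {"delta_pos": [0, 0, 0], "twist": [0, 0, 0], "fingers": 58},
    {"delta_pos": [0, 0, 0], "twist": [0, 0, 0], "fingers": 62},
    {"delta_pos": [0, 0, 0], "twist": [0, 0, 0], "fingers": 68},
    {"delta_pos": [0, 0, 0], "twist": [0, 0, 0], "fingers": 70},
  ],
)

```text
time_s: 15.18
tool_pos: [0.4773, -0.259, 0.021]
tcp_rot: [0.0, 0.126, 0.992, 0.0]
ft_force: [-0.2, 0.4, -0.1]
gripper_width: 0.736
```

Emit:
drive_tool(
  plan=[
    {"delta_pos": [0, 0, 0], "twist": [0, 0, 0], "fingers": 70},
    {"delta_pos": [0, 0, 0], "twist": [0, 0, 0], "fingers": 70},
    {"delta_pos": [0, 0, 0], "twist": [0, 0, 0], "fingers": 70},
  ],
)

```text
time_s: 15.43
tool_pos: [0.4773, -0.259, 0.0211]
tcp_rot: [0.0, 0.126, 0.992, -0.0]
ft_force: [-0.3, 0.1, 1.0]
gripper_width: 0.744
```

Emit:
drive_tool(
  plan=[
    {"delta_pos": [0, 0, -6], "twist": [0, 0, 0], "fingers": 70},
    {"delta_pos": [0, 0, -10], "twist": [0, 0, 0], "fingers": 70},
    {"delta_pos": [0, 0, -10], "twist": [0, 0, 0], "fingers": 70},
    {"delta_pos": [0, 0, -6], "twist": [0, 0, 0], "fingers": 70},
    {"delta_pos": [0, 0, 0], "twist": [0, 0, 0], "fingers": 70},
  ],
)

```text
time_s: 15.85
tool_pos: [0.4787, -0.2601, 0.0557]
tcp_rot: [0.002, 0.126, 0.992, -0.001]
ft_force: [0.5, -0.2, 0.1]
gripper_width: 0.74
```

Emit:
drive_tool(
  plan=[
    {"delta_pos": [0, 0, 0], "twist": [0, 0, 0], "fingers": 65},
    {"delta_pos": [0, 0, 0], "twist": [0, 0, 0], "fingers": 60},
    {"delta_pos": [0, 0, 0], "twist": [0, 0, 0], "fingers": 56},
    {"delta_pos": [0, 0, 0], "twist": [0, 0, 0], "fingers": 52},
    {"delta_pos": [0, 0, 0], "twist": [0, 0, 0], "fingers": 50},
  ],
)

```text
time_s: 16.27
tool_pos: [0.4771, -0.2588, 0.0527]
tcp_rot: [-0.0, 0.126, 0.992, 0.0]
ft_force: [0.2, 0.3, -0.3]
gripper_width: 0.538
```

Emit:
drive_tool(
  plan=[
    {"delta_pos": [0, 0, 0], "twist": [0, 0, 0], "fingers": 48},
    {"delta_pos": [0, 0, 0], "twist": [0, 0, 0], "fingers": 46},
    {"delta_pos": [0, 0, 0], "twist": [0, 0, 0], "fingers": 40},
    {"delta_pos": [0, 0, 0], "twist": [0, 0, 0], "fingers": 35},
    {"delta_pos": [0, 0, 0], "twist": [0, 0, 0], "fingers": 35},
  ],
)

```text
time_s: 16.68
tool_pos: [0.4772, -0.2589, 0.053]
tcp_rot: [-0.0, 0.126, 0.992, 0.0]
ft_force: [0.3, 0.0, -0.6]
gripper_width: 0.473
```

Run:
```python
from h import *
W,m=grab('wrist');S,ms=grab('side')
s=bot.sense();print(s['tool_pos'],s['ft_force'],s['gripper_width']*94)
cv2.imwrite('pics/c3.png',np.hstack([cv2.resize(W[180:420,220:420],(400,480)),cv2.resize(S[310:430,230:330],(400,480))]))
```

```text
[ 0.47723201 -0.25886809  0.0530245 ] [-0.00535836  0.34068427 -1.48583917] 44.475198724317025
```

View pics/c3.png

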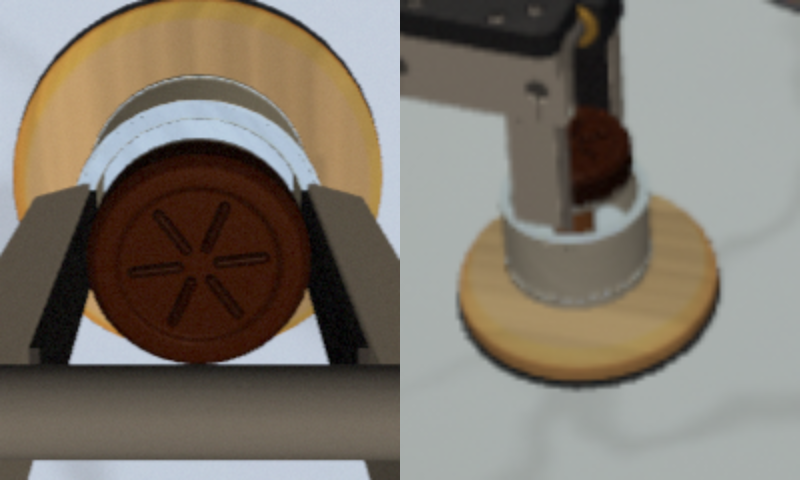

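Emit:
drive_tool(
  plan=[
    {"delta_pos": [0, 0, -3], "twist": [0, 0, 0], "fingers": 35},
    {"delta_pos": [0, 0, -12], "twist": [0, 0, 0], "fingers": 35},
    {"delta_pos": [0, 0, -25], "twist": [0, 0, 0], "fingers": 35},
    {"delta_pos": [0, 0, -30], "twist": [0, 0, 0], "fingers": 35},
    {"delta_pos": [0, 0, -20], "twist": [0, 0, 0], "fingers": 35},
  ],
)

```text
time_s: 17.2
tool_pos: [0.4781, -0.2596, 0.1467]
tcp_rot: [0.001, 0.126, 0.992, -0.001]
ft_force: [-0.9, -0.6, -0.6]
gripper_width: 0.472
```

Emit:
drive_tool(
  plan=[
    {"delta_pos": [-4, 16, -5], "twist": [0, 0, 0], "fingers": 35},
    {"delta_pos": [-7, 28, 0], "twist": [0, 0, 0], "fingers": 35},
    {"delta_pos": [-7, 30, 0], "twist": [0, 0, 0], "fingers": 35},
    {"delta_pos": [-7, 30, 0], "twist": [0, 0, 0], "fingers": 35},
    {"delta_pos": [-7, 30, 0], "twist": [0, 0, 0], "fingers": 35},
  ],
)

```text
time_s: 17.62
tool_pos: [0.5424, -0.1361, 0.1496]
tcp_rot: [0.001, 0.126, 0.992, -0.0]
ft_force: [0.5, 0.8, -0.9]
gripper_width: 0.472
```

Emit:
drive_tool(
  plan=[
    {"delta_pos": [-7, 30, 0], "twist": [0, 0, 0], "fingers": 35},
    {"delta_pos": [-7, 30, 0], "twist": [0, 0, 0], "fingers": 35},
    {"delta_pos": [-7, 28, 0], "twist": [0, 0, 0], "fingers": 35},
    {"delta_pos": [-7, 24, 0], "twist": [0, 0, 0], "fingers": 35},
    {"delta_pos": [-3, 12, 0], "twist": [0, 0, 0], "fingers": 35},
  ],
)

```text
time_s: 18.03
tool_pos: [0.6038, -0.0225, 0.1494]
tcp_rot: [0.001, 0.124, 0.992, 0.0]
ft_force: [-0.8, 0.1, -1.0]
gripper_width: 0.47
```

Emit:
drive_tool(
  plan=[
    {"delta_pos": [0, 0, 0], "twist": [0, 0, 0], "fingers": 35},
    {"delta_pos": [0, 0, 0], "twist": [0, 0, 0], "fingers": 35},
    {"delta_pos": [0, 0, 0], "twist": [0, 0, 0], "fingers": 35},
    {"delta_pos": [0, 0, 0], "twist": [0, 0, 0], "fingers": 35},
    {"delta_pos": [0, 0, 0], "twist": [0, 0, 0], "fingers": 35},
  ],
)

```text
time_s: 18.45
tool_pos: [0.6022, -0.026, 0.1482]
tcp_rot: [-0.0, 0.126, 0.992, -0.0]
ft_force: [0.4, -0.8, -0.1]
gripper_width: 0.476
```

Run:
```python
from h import *
W,m=grab('wrist','w7.png')
s=bot.sense();T=s['tool_pos'];print(T,s['ft_force'],s['gripper_width']*94,rel([.602,-.025])[2])
for r0,z in((.09,.022),(.055,.009)):
    r,v=fit(W,m,.602,-.025,z,[(r0,0)],.012);print(r0,r,v)
print('choc',rel(fit(W,m,T[0],T[1],T[2]+.021,[(.0225,0)],.004)[0])[2])
a=np.linspace(0,6.28,400)
for rad,z in((.09,.022),(.055,.009)):
    for u,w in w2pix(m,np.c_[.602+rad*np.cos(a),-.025+rad*np.sin(a),0*a+z]):
        if 0<u<639 and 0<w<479: W[int(w),int(u)]=(0,0,255)
cv2.imwrite('pics/w7o.png',W)
```

```text
[ 0.60226743 -0.02580417  0.14819505] [ 0.26841062 -0.39019592 -0.18997702] 44.38133611221376 [ 0.46  0.71 -0.  ]
0.09 [ 0.60210877 -0.02398812] 63.482307
0.055 [ 0.67627468 -0.02109406] 10.5777855
choc [1.84 0.8  0.  ]
```

View pics/w7o.png

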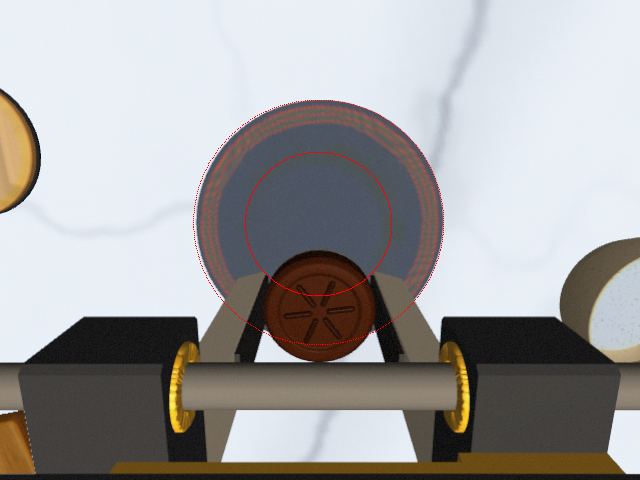

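Emit:
drive_tool(
  plan=[
    {"delta_pos": [0, 1, 15], "twist": [0, 0, 0], "fingers": 35},
    {"delta_pos": [0, 0, 30], "twist": [0, 0, 0], "fingers": 35},
    {"delta_pos": [0, 0, 30], "twist": [0, 0, 0], "fingers": 35},
    {"delta_pos": [0, 0, 25], "twist": [0, 0, 0], "fingers": 35},
    {"delta_pos": [0, 0, 15], "twist": [0, 0, 0], "fingers": 35},
  ],
)

```text
time_s: 18.92
tool_pos: [0.6007, -0.024, 0.0299]
tcp_rot: [-0.002, 0.126, 0.992, 0.0]
ft_force: [-0.3, 0.2, -1.3]
gripper_width: 0.473
```

Emit:
drive_tool(
  plan=[
    {"delta_pos": [0, 0, 8], "twist": [0, 0, 0], "fingers": 35},
    {"delta_pos": [0, 0, 5], "twist": [0, 0, 0], "fingers": 35},
    {"delta_pos": [0, 0, 3], "twist": [0, 0, 0], "fingers": 35},
    {"delta_pos": [0, 0, 1], "twist": [0, 0, 0], "fingers": 35},
    {"delta_pos": [0, 0, 0], "twist": [0, 0, 0], "fingers": 35},
  ],
)

```text
time_s: 19.33
tool_pos: [0.6037, -0.0241, 0.0172]
tcp_rot: [0.001, 0.126, 0.992, -0.0]
ft_force: [0.2, 0.3, -0.9]
gripper_width: 0.473
```

Emit:
drive_tool(
  plan=[
    {"delta_pos": [0, 0, 0], "twist": [0, 0, 0], "fingers": 35},
    {"delta_pos": [0, 0, 0], "twist": [0, 0, 0], "fingers": 35},
    {"delta_pos": [0, 0, 0], "twist": [0, 0, 0], "fingers": 35},
  ],
)

```text
time_s: 19.58
tool_pos: [0.6034, -0.0239, 0.0169]
tcp_rot: [0.001, 0.126, 0.992, -0.0]
ft_force: [-0.3, 0.3, -1.7]
gripper_width: 0.468
```

Emit:
drive_tool(
  plan=[
    {"delta_pos": [0, 0, 2], "twist": [0, 0, 0], "fingers": 35},
    {"delta_pos": [0, 0, 1.5], "twist": [0, 0, 0], "fingers": 35},
    {"delta_pos": [0, 0, 1], "twist": [0, 0, 0], "fingers": 35},
    {"delta_pos": [0, 0, 0.5], "twist": [0, 0, 0], "fingers": 35},
    {"delta_pos": [0, 0, 0.5], "twist": [0, 0, 0], "fingers": 35},
  ],
)

```text
time_s: 20.0
tool_pos: [0.6028, -0.0238, 0.0104]
tcp_rot: [-0.0, 0.126, 0.992, 0.0]
ft_force: [0.0, 0.9, -1.5]
gripper_width: 0.471
```

Emit:
drive_tool(
  plan=[
    {"delta_pos": [0, 0, 0], "twist": [0, 0, 0], "fingers": 35},
    {"delta_pos": [0, 0, 0], "twist": [0, 0, 0], "fingers": 35},
    {"delta_pos": [0, 0, 0], "twist": [0, 0, 0], "fingers": 35},
  ],
)

```text
time_s: 20.25
tool_pos: [0.6029, -0.0239, 0.0107]
tcp_rot: [0.0, 0.126, 0.992, -0.0]
ft_force: [0.1, -0.0, -0.8]
gripper_width: 0.473
```

Emit:
drive_tool(
  plan=[
    {"delta_pos": [0, 0, 0.5], "twist": [0, 0, 0], "fingers": 35},
    {"delta_pos": [0, 0, 0.4], "twist": [0, 0, 0], "fingers": 35},
    {"delta_pos": [0, 0, 0], "twist": [0, 0, 0], "fingers": 35},
    {"delta_pos": [0, 0, 0], "twist": [0, 0, 0], "fingers": 35},
  ],
)

```text
time_s: 20.58
tool_pos: [0.6029, -0.0238, 0.0097]
tcp_rot: [-0.0, 0.126, 0.992, -0.0]
ft_force: [0.4, 0.1, -0.8]
gripper_width: 0.472
```

Emit:
drive_tool(
  plan=[
    {"delta_pos": [0, 0, 0], "twist": [0, 0, 0], "fingers": 45},
    {"delta_pos": [0, 0, 0], "twist": [0, 0, 0], "fingers": 46},
    {"delta_pos": [0, 0, 0], "twist": [0, 0, 0], "fingers": 48},
    {"delta_pos": [0, 0, 0], "twist": [0, 0, 0], "fingers": 54},
    {"delta_pos": [0, 0, 0], "twist": [0, 0, 0], "fingers": 60},
  ],
)

```text
time_s: 21.0
tool_pos: [0.603, -0.0239, 0.0099]
tcp_rot: [0.0, 0.126, 0.992, -0.0]
ft_force: [0.3, 0.3, -0.3]
gripper_width: 0.609
```

Emit:
drive_tool(
  plan=[
    {"delta_pos": [0, 0, 0], "twist": [0, 0, 0], "fingers": 64},
    {"delta_pos": [0, 0, 0], "twist": [0, 0, 0], "fingers": 64},
    {"delta_pos": [0, 0, 0], "twist": [0, 0, 0], "fingers": 64},
  ],
)

```text
time_s: 21.25
tool_pos: [0.6029, -0.0239, 0.0098]
tcp_rot: [0.0, 0.126, 0.992, -0.0]
ft_force: [0.4, -0.0, -0.1]
gripper_width: 0.679
```

Emit:
drive_tool(
  plan=[
    {"delta_pos": [0, 0, -5], "twist": [0, 0, 0], "fingers": 64},
    {"delta_pos": [0, 0, -15], "twist": [0, 0, 0], "fingers": 64},
    {"delta_pos": [0, 0, -35], "twist": [0, 0, 0], "fingers": 64},
    {"delta_pos": [0, 0, -40], "twist": [0, 0, 0], "fingers": 64},
    {"delta_pos": [0, 0, -40], "twist": [0, 0, 0], "fingers": 64},
  ],
)

```text
time_s: 21.67
tool_pos: [0.6021, -0.0237, 0.1459]
tcp_rot: [-0.001, 0.126, 0.992, 0.0]
ft_force: [-0.4, -0.6, 0.6]
gripper_width: 0.682
```

Emit:
drive_tool(
  plan=[
    {"delta_pos": [-40, 0, 0], "twist": [0, 0, 0], "fingers": 64},
    {"delta_pos": [-40, 0, 0], "twist": [0, 0, 0], "fingers": 64},
    {"delta_pos": [0, 0, 0], "twist": [0, 0, 0], "fingers": 64},
    {"delta_pos": [0, 0, 0], "twist": [0, 0, 0], "fingers": 64},
    {"delta_pos": [0, 0, 0], "twist": [0, 0, 0], "fingers": 64},
  ],
)

```text
time_s: 22.08
tool_pos: [0.6796, -0.0435, 0.1442]
tcp_rot: [-0.001, 0.126, 0.992, 0.0]
ft_force: [0.4, 0.5, 0.4]
gripper_width: 0.678
```

Run:
```python
from h import *
W,m=grab('wrist');S,ms=grab('side')
s=bot.sense();print(s['tool_pos'],s['time_s'],s['ft_force'])
r,v=fit(W,m,.602,-.024,.025,[(.0225,0)],.012);print('choc',r,v,'plate',fit(W,m,.602,-.025,.022,[(.09,0)],.012))
cv2.imwrite('pics/end.png',np.hstack([cv2.resize(W,(400,300)),cv2.resize(S[230:440,210:490],(400,300))]))
```

```text
[ 0.67933608 -0.04331696  0.14468507] 22.1833 [ 0.04821575 -0.41688293 -0.20915927]
choc [ 0.60373295 -0.02300049] 38.5414 plate (array([ 0.60082025, -0.02414632]), np.float32(56.52478))
```

View pics/end.png

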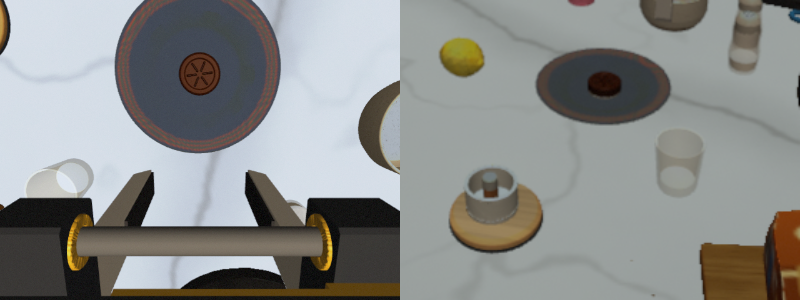

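The picture shows the chocolate flat in the middle of the plate, the empty mould on the stand around the rod, and the bystanders where they were. I'll hand it in.

```bash
python3 -c "
from bench import bot
print(bot.sign_off())"
```

```text
the job is handed in; nothing more can be done
None
```

The chocolate is out of its mould and lies flat in the middle of the grey plate. The empty mould is still on the stand, around the rod. I handed the job in at about 22 s of the 72 s allowed; the hand-in gives no verdict.

- **Finding the rod:** the wrist camera put the rod 4.3 mm from the stand's centre, close to the 4.5 mm stated. The rod entered the hole on the first try with no noticeable force.
- **Pressing out:** the chocolate slid at about 12 N. The mould met the base at the expected height, and I stopped at about 8 N. Both are well under the 60 N limit.
- **Setting down:** the fingertips reach about 5 mm below the chocolate's underside. It was therefore released about 5–6 mm above the plate's floor, within the 10 mm drop limit, rather than lowered into contact.
- **Last checks:** the camera shows the chocolate about 3 mm from the plate's centre. The mould looks upright on the base, the bystanders look unmoved, and the arm is clear of everything.
- **What disagreed:** early on, the side and top cameras differed by up to about 20 mm on the stand's position, so I used the close wrist measurements instead. The gripper's closing centre also appeared about 1 mm off the tool axis, and I allowed for that when lining up with the rod.

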